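Trace the seal groove, then hold the cover over its screw holes

TASK

Take the orange-handled stylus from its stand and run its tip slowly, a few centimetres a second and without pressing hard, down inside the front groove of the white housing from beside the red dot to beside the blue dot, then put it back upright in its stand. Then lift the blue cover plate by its handle and hold it level about 2 cm above the housing, its four holes straight above the four threaded holes, ready for a colleague to drop in the screws. Never set the plate on the housing or knock against it, leave everything else alone, and finish while still holding the plate hovering there.

Things in the scene. Friction and masses are not known exactly. Their poses are not given: they have to be found in the camera images.
- housing: Open white housing, fixed, 100 (x) x 130 (y) x 50 mm high; origin at the centre of its underside, x away from the robot (turned up to 0.25 rad), y left, z up. A dark-floored groove, 10 mm wide, 7 mm deep, runs round its flat top rim; the front run's middle line is at x = -28 mm, y +48 to -48. A red dot marks its left (+y) end, a blue dot its right end. A front knob stands out 10 mm.
- cover_plate: Blue metal plate 100 (x) x 130 (y) x 5 mm, about 220 g, flat on the worktop; origin at the centre of its underside, x away from the robot (turned up to 0.25 rad). Mid-top a black bridge handle: bar 64 mm along x, 14 mm wide (grip across this, along y), 19 to 37 mm above the origin, on two end posts. Four 8 mm holes, the back two wider apart than the front two: it fits one way only.
- stylus: Upright steel stylus with an orange round handle, 125 mm long, 50 g, standing tip down in its stand; origin at its tip, z up along it. Shaft 5 mm thick from the tip to 50 mm (its end tapers to 3 mm), a collar 26 mm in diameter at 50 to 54 mm, then the handle, 16 mm in diameter, from 54 to 125 mm.
- stylus_tip (a point): the tip of the stylus (same point as its origin)
- stylus_stand: Grey block, 60 x 60 x 58 mm, fixed, origin at the centre of its underside, with a round hole in its top, 16 mm in diameter and 54 mm deep. The stylus's collar rests on the block's top, so its tip stands 8 mm above the worktop when parked.
- socket (a point): centre of the mouth of the stand's hole, 58 mm above the worktop
- seam_0 (a point): point on the middle line of the front run of the seal groove, at rim height, y = +40 mm in the housing's frame (beside the red dot: the trace begins here)
- seam_1 (a point): point on the middle line of the front run of the seal groove, at rim height, y = +20 mm in the housing's frame
- seam_2 (a point): point on the middle line of the front run of the seal groove, at rim height, y = +0 mm in the housing's frame
- seam_3 (a point): point on the middle line of the front run of the seal groove, at rim height, y = -20 mm in the housing's frame
- seam_4 (a point): point on the middle line of the front run of the seal groove, at rim height, y = -40 mm in the housing's frame (beside the blue dot: the trace ends here)
- thread_0 (a point): mouth of the front left (+y) threaded hole (6 mm, brass ring) in the housing's rim, at (-41, +36) mm in the housing's frame, height 50 mm
- thread_1 (a point): mouth of the front right (-y) threaded hole (6 mm, brass ring) in the housing's rim, at (-41, -36) mm in the housing's frame, height 50 mm
- thread_2 (a point): mouth of the back left (+y) threaded hole (6 mm, brass ring) in the housing's rim, at (+41, +56) mm in the housing's frame, height 50 mm
- thread_3 (a point): mouth of the back right (-y) threaded hole (6 mm, brass ring) in the housing's rim, at (+41, -56) mm in the housing's frame, height 50 mm
- hole_0 (a point): front left (+y) hole of the cover plate, lower mouth, at (-41, +36) mm in the plate's frame, height 0; belongs over thread_0
- hole_1 (a point): front right (-y) hole of the cover plate, lower mouth, at (-41, -36) mm in the plate's frame, height 0; belongs over thread_1
- hole_2 (a point): back left (+y) hole of the cover plate, lower mouth, at (+41, +56) mm in the plate's frame, height 0; belongs over thread_2
- hole_3 (a point): back right (-y) hole of the cover plate, lower mouth, at (+41, -56) mm in the plate's frame, height 0; belongs over thread_3
- dropper: bystander, leave alone: white dropper bottle with a dark blue cap, 36 mm in diameter, 99 mm high; origin at the centre of its underside
- red_cup: bystander, leave alone: specimen cup with red lid, 62 mm in diameter, 68 mm high; origin at the centre of its underside
- yellow_cup: bystander, leave alone: specimen cup with yellow lid, 62 mm in diameter, 68 mm high; origin at the centre of its underside
- timer: bystander, leave alone: white kitchen-style timer, 76 x 76 x 22 mm; origin at the centre of its underside

How it is judged (in metres and radians):
On the way, in this order (a step that is already met when the one before it is completed fails the run):
1. stylus tip down in the groove at point 1 of 5 from the red dot's end (horizontal distance between stylus_tip and seam_0 below 0.005 m and z of stylus_tip in the frame of housing between 0.038 and 0.0485 m).
2. stylus tip down in the groove at point 2 of 5 from the red dot's end (horizontal distance between stylus_tip and seam_1 below 0.005 m and z of stylus_tip in the frame of housing between 0.038 and 0.0485 m).
3. stylus tip down in the groove at point 3 of 5 from the red dot's end (horizontal distance between stylus_tip and seam_2 below 0.005 m and z of stylus_tip in the frame of housing between 0.038 and 0.0485 m).
4. stylus tip down in the groove at point 4 of 5 from the red dot's end (horizontal distance between stylus_tip and seam_3 below 0.005 m and z of stylus_tip in the frame of housing between 0.038 and 0.0485 m).
5. stylus tip down in the groove at point 5 of 5 from the red dot's end (horizontal distance between stylus_tip and seam_4 below 0.005 m and z of stylus_tip in the frame of housing between 0.038 and 0.0485 m).
6. stylus back upright in its stand and let go (horizontal distance between stylus_tip and socket below 0.01 m and z of stylus_tip in the frame of stylus_stand below 0.014 m and angle between stylus's own z axis and vertical below 0.15 rad and contact force between the fingers and stylus below 0.1 N), for 0.2 s.
At the end, for the whole second after the job is handed in: Plate held still, underside 8 to 35 mm above the housing's rim, tilt under 0.07 rad, each hole within 4 mm (horizontally) of its threaded hole, not touching the housing; stylus released, upright (0.15 rad) and fully in its stand, within 10 mm of the hole's axis (all of step 6 and horizontal distance between hole_0 and thread_0 below 0.004 m and horizontal distance between hole_1 and thread_1 below 0.004 m and horizontal distance between hole_2 and thread_2 below 0.004 m and horizontal distance between hole_3 and thread_3 below 0.004 m and z of cover_plate in the frame of housing between 0.058 and 0.085 m and angle between cover_plate's own z axis and vertical below 0.07 rad and linear speed of cover_plate below 0.02 m/s and contact force between the fingers and cover_plate above 1 N and contact force between cover_plate and housing below 0.1 N); the arm keeps its last pose, push and grip.
It fails at once if stylus pressed on the housing with more than 15 N (contact force between stylus and housing above 15 N).
It fails at once if stylus moved faster than 0.12 m/s in the front groove (z of stylus_tip in the frame of housing below 0.0485 m and horizontal distance between stylus_tip and seam_2 below 0.045 m and linear speed of stylus above 0.12 m/s).
It fails at once if cover plate set on or knocked against the housing (over 3 N) (contact force between cover_plate and housing above 3 N).
It fails at once if a bystander moved more than 20 mm (distance of any of dropper, red_cup, yellow_cup, timer from where it was at the start of the episode above 0.02 m).
It also fails if it takes over 72 s, if anything falls off the work surface, if the arm or the gripper's body presses on something with over 40 N, if the wrist force passes 120 N, or if a joint passes its speed limit or range.

ROBOT

A 6-joint arm with a two-finger parallel gripper is mounted at the origin on a cart in front of the work surface, level with it; the furniture and walls round the work are solid. World frame = base frame: x ahead of the robot, y to its left, z up, the work surface at z = 0. Lengths are in mm, angles in rad, forces in N, time in s.
With the tool pointing down it reaches from about 300 to 775 mm from the base axis. Payload 14.6 kg.
Tool frame: the origin (TCP) lies midway between the tips of the shut fingers; the grasp point (between the pads) lies 19 mm behind it; z points along the fingers, y is the line along which they close (so a half turn about z gives the same grasp; the last joint's range is limited). The gripper opens to 94 mm and grips with 3 to 60 N. Pads are 16 mm wide; open, the fingers measure 119 mm over their backs; the gripper's body (75 mm by 177 mm) begins 78 mm behind the grasp point.
Start: joints at [1.249, 0.3, 1.521, -0, 1.321, -0.067], TCP at [138.626, 532.233, 205.446] pointing down, gripper open.
Joint ranges: [-3.03, 3.03], [-0.79, 2.21], [0.23, 2.52], [-1.04, 4.18], [0, 3.07], [-2.55, 2.55]. Speed limits (rad/s): [2.22, 2.22, 2.57, 3.14, 3.14, 3.14].

INTERFACE

Orientations are given as [roll, pitch, yaw] about the fixed x, y, z axes, in that order (R = Rz(yaw) Ry(pitch) Rx(roll)).
In Python, from cell import * gives the robot as it stands. The module is installed in compiled form; this text tells all that it offers.
- The arm moves only by the tool servo_tool, never from a script. Its argument "motion" is a list of rows, each an object of numbers: "wx", "wy", "wz": the turn, a rotation vector about the tool's x, y, z in units of 2 rad (1.0 is 2 rad); "dx", "dy", "dz": the shift along the tool's x, y, z in units of 10 cm (1.0 is 10 cm); "fingers": the closure, from -1 (fully open) to 1 (shut). In form: [{"wx": .., "wy": .., "wz": .., "dx": .., "dy": .., "dz": .., "fingers": ..}, ...]. A call has 1 to 10 rows; each row is the pose to reach, as a shift and turn from the pose commanded when the call began, along the tool's axes at that moment; what a row does not reach only later rows make up. A row lasts 1/10 s, in which the tool goes at most 50 mm and 8.59 degrees, less where a joint would pass 70% of its speed; a pose out of reach is approached as far as the arm can. A call with a number of a shift or a turn outside -1 to 1 is refused whole. A call with a gripper value outside its range is refused whole. The fingers move at their own pace and stop on an object; "newtons" is the grip in N (left out, the last holds). Time passes only in rows, so rows that repeat a pose let the fingers close. It gives the time, the measured TCP pose, the force, the opening and the grip force at its end, in the units of the state.
- read_state(): the state, without advancing time (a new reading comes with each control period).
- camera(name): name is "scene" or "top"; returns a dict with "image" (480x640x3 uint8, red, green, blue), "fx", "fy", "cx", "cy" (pixels), "R" (3x3) and "t" (3): a world point X has camera coordinates R X + t. Camera axes: x right, y down, z forward; pixel columns grow to the right and rows downward; lengths in mm; the calibration is good to about 2 mm. A picture is of the moment at which its call begins. There is no depth.
- sign_off(): hands the job in; it is judged then, once.
Trained networks look in a picture, given as the dict that the camera call returned (one of the last four; its "shot" number tells which), for a name from the list of things; names that differ only in an ending like _2 or _b are one class to them, and where a whole thing is asked for, a point or a joint stands for the part that bears it (a point fixed in the world has none). Each returns a list of dicts, best first, with "conf" (0 to 1); they miss things now and then, are a little off and sometimes report something else, mostly with a low value. They report only what shows in the picture. A call takes as long as a camera call.
- spot_in(query, picture): "location" ([column, row] in pixels, amid what is visible of it).
- trace(query, picture): "pixels" (480x640 bool, what is visible of it) and "location" ([column, row] in pixels, amid what is visible of it).
The state is a dict: "clock": time; "joints": joint angles; "qd": joint speeds; "effort": joint torques, N m; "eef_pos": TCP position; "eef_rot": TCP orientation; "wrist_force": force on the tool from outside, world axes, zero at the start; "moment": the same for the moment, N m; "finger_gap": finger opening in mm; "finger_force": force on a finger pad.
Only numpy, scipy, OpenCV 4.12 (cv2) and the standard library are available. Lean on these libraries where they do the work, as an engineer would, in place of code of your own. Each camera call takes 0.05 s, during which the arm holds its last target. There are 200 camera calls.

## Working session

There is one attempt and no reset: what is moved stays moved. The work goes in short steps, Python scripts to look and compute and a tool call to move; the robot and the scene stay as the last step left them, time stands still between calls to the robot, and variables do not carry over. Pictures are saved under pics/ and viewed, at most 10 in all, crops included, and the job is handed in when it is done.

Besides the shell and the picture viewer there is one more tool, called after "Call:" by a JSON object that holds its "method" and its "body". servo_tool: Moves the arm, as the interface text tells. Its arguments: {"type":"object","properties":{"motion":{"type":"array","items":{"type":"object","properties":{"wx":{"type":"number"},"wy":{"type":"number"},"wz":{"type":"number"},"dx":{"type":"number"},"dy":{"type":"number"},"dz":{"type":"number"},"fingers":{"type":"number"}}}},"newtons":{"type":"number"}},"required":["motion"]}

```bash
mkdir -p pics; cat > h.py <<'E'
from cell import *
import numpy as np, cv2, pickle
def ray(c,uv,z):
    R=np.array(c["R"]);t=np.array(c["t"]);d=R.T@np.array([(uv[0]-c["cx"])/c["fx"],(uv[1]-c["cy"])/c["fy"],1]);o=-R.T@t
    return o+d*(z-o[2])/d[2]
def proj(c,X):
    p=np.array(c["R"])@np.array(X,float)+np.array(c["t"]);return np.array([c["fx"]*p[0]/p[2]+c["cx"],c["fy"]*p[1]/p[2]+c["cy"]])
E
python3 - <<'E'
from h import *
s=read_state();print(s)
for n in("top","scene"):
    c=camera(n);cv2.imwrite(f"pics/{n}0.png",c["image"][:,:,::-1]);pickle.dump(c,open(n+".pkl","wb"))
    print(n,c["fx"],c["cx"],c["cy"],np.round(-np.array(c["R"]).T@c["t"]),np.round(c["R"],3).tolist())
    for q,z in(("housing",50),("cover_plate",5),("stylus",100),("stylus_stand",58),("seam_0",50),("seam_4",50),("thread_0",50),("thread_1",50),("thread_2",50),("thread_3",50),("hole_0",5),("hole_1",5),("hole_2",5),("hole_3",5),("socket",58),("dropper",50),("red_cup",68),("yellow_cup",68),("timer",22)):
        r=spot_in(q,c)
        print(q,[(np.round(a["location"],1).tolist(),round(a["conf"],2),np.round(ray(c,a["location"],z)[:2],1).tolist()) for a in r[:2]])
E
```

```text
{'clock': 0.0, 'joints': array([ 1.24939830e+00,  3.00509874e-01,  1.52159828e+00,  3.10578900e-05,
        1.32069944e+00, -6.65816648e-02]), 'qd': array([ 1.30822791e-03,  1.07375201e-04,  6.35018191e-05, -1.05577689e-03,
       -1.33563789e-03,  2.39165562e-04]), 'effort': array([-5.91348726e-04, -5.31809950e+01, -3.52727580e+01,  7.08236382e-02,
        2.43831240e-02, -1.15288944e-04]), 'eef_pos': array([138.53682914, 531.98706763, 204.85778827]), 'eef_rot': array([-3.14038240e+00, -1.10848849e-04,  2.88676852e+00]), 'wrist_force': array([0.06171242, 0.04620489, 0.19539442]), 'moment': array([-0.04306548,  0.00503921,  0.05859506]), 'finger_force': 0.0, 'finger_gap': 93.99553179586714}
top 464.64934749295173 321.48776985839345 241.95776107951926 [ 303.   39. 1430.] [[-0.049, -0.999, 0.005], [-0.979, 0.047, -0.201], [0.2, -0.015, -0.98]]
housing [([266.1, 265.2], 0.84, [522.1, 187.9]), ([406.6, 282.5], 0.57, [449.6, -228.9])]
cover_plate [([194.6, 262.7], 0.9, [547.8, 413.6]), ([267.2, 263.9], 0.35, [533.1, 189.2])]
stylus [([412.3, 277.0], 0.51, [459.4, -237.0]), ([196.4, 262.7]
[... 1805 characters left out ...]
4]), ([285.1, 216.4], 0.4, [683.4, 198.3])]
thread_2 [([248.1, 246.4], 0.93, [521.8, 183.4]), ([285.1, 216.4], 0.4, [683.4, 198.3])]
thread_3 [([248.1, 246.4], 0.93, [521.8, 183.4]), ([285.1, 216.4], 0.4, [683.4, 198.3])]
hole_0 [([200.9, 223.2], 0.71, [545.5, 408.9])]
hole_1 [([200.9, 223.2], 0.71, [545.5, 408.9])]
hole_2 [([200.9, 223.2], 0.71, [545.5, 408.9])]
hole_3 [([200.9, 223.2], 0.71, [545.5, 408.9])]
socket [([364.7, 351.2], 0.76, [426.1, -263.1])]
dropper [([300.1, 307.5], 0.97, [441.0, -69.2])]
red_cup [([287.3, 215.9], 0.69, [671.2, 178.1])]
yellow_cup [([252.8, 202.2], 0.58, [657.6, 299.5])]
timer [([422.2, 393.8], 0.64, [436.7, -401.5]), ([201.8, 223.5], 0.61, [532.7, 386.6])]
```

```bash
python3 - <<'E'
import pickle,cv2,numpy as np
t=pickle.load(open("top.pkl","rb"))["image"];s=pickle.load(open("scene.pkl","rb"))["image"]
def cr(i,x,y,w,h,k): return cv2.resize(i[y:y+h,x:x+w,::-1],(w*k,h*k),interpolation=cv2.INTER_CUBIC)
a=np.vstack([np.hstack([cr(t,160,230,130,75,3),cr(s,160,195,130,75,3)]),np.hstack([cr(t,335,245,130,75,3),cr(s,290,290,130,100,3)[:225]])])
cv2.imwrite("pics/c1.png",a);print(a.shape)
E
```

```text
(450, 780, 3)
```

View pics/top0.png

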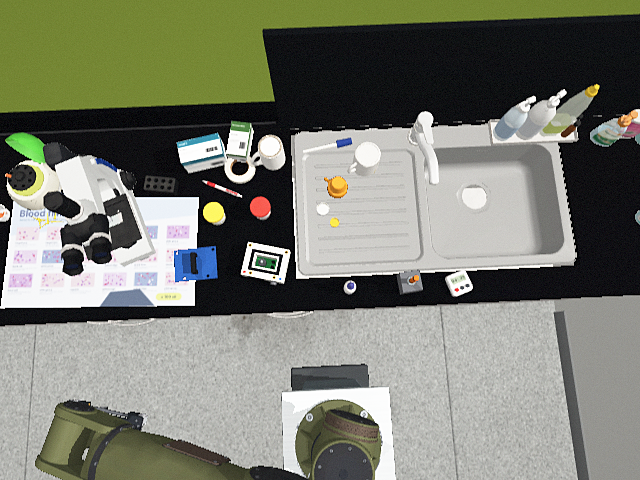

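View pics/c1.png

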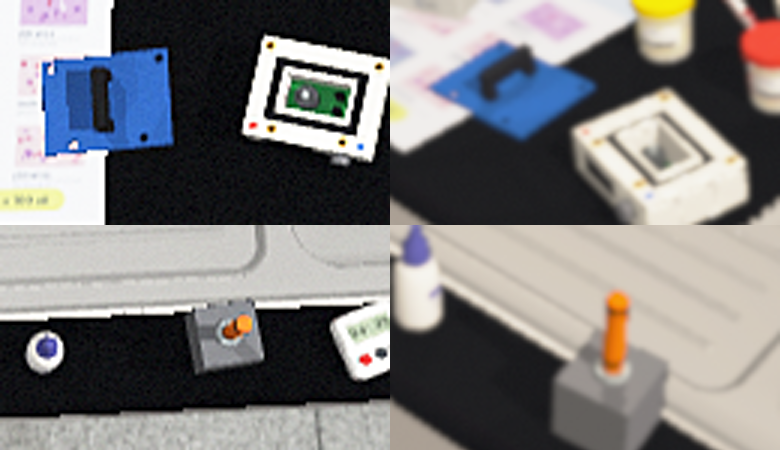

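Top view: plate at about (195,263), housing at (266,263) with its knob and dots at the front, stand with stylus at (410,281). In the scene view the same three sit at (200,222), (248,248) and (363,345). I'll fit poses by rendering simple models.

```bash
cat > fit.py <<'E'
from h import *
from scipy.optimize import minimize
S=8
def T(p,P):
    x,y,a=p;P=np.array(P,float);c,s=np.cos(a),np.sin(a)
    return np.c_[x+c*P[:,0]-s*P[:,1],y+s*P[:,0]+c*P[:,1],P[:,2]]
def rect(x0,x1,y0,y1,z): return [(x0,y0,z),(x1,y0,z),(x1,y1,z),(x0,y1,z)]
def box(hx,hy,h0,h1): return rect(-hx,hx,-hy,hy,h0)+rect(-hx,hx,-hy,hy,h1)
def circ(x,y,z,r): return [(x+r*np.cos(t),y+r*np.sin(t),z) for t in np.linspace(0,2*np.pi,24,endpoint=False)]
# layers: (points, label); label -1 = ignored
HOUSING=[(box(50,65,0,50),1),(rect(-60,-50,-12,12,5)+rect(-60,-50,-12,12,45),-1),(rect(-50,50,-65,65,50),2),(rect(-33,33,-53,53,50),3),(rect(-23,23,-43,43,50),2),(rect(-19,19,-39,39,50),-1)]+\
 [(circ(x,y,50,5),-1) for x,y in((-41,36),(-41,-36),(41,56),(41,-56),(-28-13,48),(-28-13,-48),(-41,52),(-41,-52))]
PLATE=[(box(50,65,0,5),1)]+[(circ(x,y,5,4),2) for x,y in((-41,36),(-41,-36),(41,56),(41,-56))]+[(box(34,9,5,37),-1),(rect(-36,36,0,35,5),-1)]
STYL=[(circ(0,0,62,8)+circ(0,0,133,8),1)]
def fit(c,chan,model,p0,mar=12,free=3):
    im=chan(c["image"].astype(float))
    P=np.array([proj(c,X) for X in T(p0,model[0][0])]);x0,y0=(P.min(0)-mar).astype(int);x1,y1=(P.max(0)+mar).astype(int)
    w,h=x1-x0,y1-y0;I=im[y0:y1,x0:x1].reshape(h*w,-1);n=max(l for _,l in model)+1
    def cost(q,full=False):
        p=np.array(p0,float);p[:free]=q;L=np.zeros((h*S,w*S),np.int8)
        for pts,l in model:
            U=np.array([proj(c,X) for X in T(p,pts)]);U=((U+.5-[x0,y0])*S-.5)
            cv2.fillPoly(L,[cv2.convexHull(np.round(U*16).astype(np.int32))],l,shift=4) if l>=0 else cv2.fillPoly(L,[cv2.convexHull(np.round(U*16).astype(np.int32))],-1,shift=4)
        cov=lambda l:(L==l).reshape(h,S,w,S).mean((1,3)).ravel()
        A=np.stack([cov(l) for l in range(n)],1);ok=cov(-1)<.02
        k=np.linalg.lstsq(A[ok],I[ok],rcond=None)[0];r=A[ok]@k-I[ok]
        return float(np.mean(np.minimum(np.abs(r),60)**1.5))
    best=None
    for d in(0,.12,-.12) if free==3 else (0,):
        q=np.array(p0[:free],float)
        if free==3:q[2]+=d
        sx=np.vstack([q]+[q+e for e in np.diag([6,6,.08][:free])])
        r=minimize(cost,q,method="Nelder-Mead",options=dict(initial_simplex=sx,xatol=.02,fatol=1e-3,maxiter=150))
        if best is None or r.fun<best.fun:best=r
    return best.x,best.fun
white=lambda i:i.min(2);blue=lambda i:np.clip(i[:,:,2]-i[:,:,0],0,255);orange=lambda i:np.clip(i[:,:,0]-i[:,:,2],0,255)
E
python3 - <<'E'
from fit import *
for n in("top","scene"):
    c=pickle.load(open(n+".pkl","rb"))
    for nm,ch,m,p0,f in(("housing",white,HOUSING,(520,187,-.1),3),("plate",blue,PLATE,(546,408,.05),3),("stylus",orange,STYL,(448,-232,0),2)):
        q,v=fit(c,ch,m,p0,free=f);print(n,nm,np.round(q,3),round(v,1))
E
```

```text
top housing [ 5.34088e+02  1.91071e+02 -2.41000e-01] 160.1
top plate [5.44968e+02 4.12392e+02 5.80000e-02] 22.3
top stylus [ 454.771 -241.979] 19.4
scene housing [ 5.35685e+02  1.94284e+02 -2.40000e-01] 149.9
scene plate [5.45911e+02 4.09853e+02 2.70000e-02] 16.7
scene stylus [ 455.174 -239.985] 50.9
```

```bash
cat > ov.py <<'E'
from fit import *
def ov(c,items,x,y,w,h,k):
    im=cv2.resize(np.ascontiguousarray(c["image"][y:y+h,x:x+w,::-1]),(w*k,h*k),interpolation=cv2.INTER_CUBIC)
    for p,rings,col in items:
        for r in rings:
            U=np.array([proj(c,X) for X in T(p,r)]);U=((U+.5-[x,y])*k-.5)
            cv2.polylines(im,[np.round(U*16).astype(np.int32)],True,col,1,cv2.LINE_AA,4)
    return im
HR=[rect(-50,50,-65,65,50),rect(-33,33,-53,53,50),rect(-23,23,-43,43,50)]+[circ(a,b,50,3) for a,b in((-41,36),(-41,-36),(41,56),(41,-56))]
PR=[rect(-50,50,-65,65,5)]+[circ(a,b,5,4) for a,b in((-41,36),(-41,-36),(41,56),(41,-56))]+[rect(-32,32,-7,7,37)]
SR=[circ(0,0,z,8) for z in(62,133)]+[circ(0,0,58,13)]
E
python3 - <<'E'
from ov import *
t,s=[pickle.load(open(n+".pkl","rb")) for n in("top","scene")]
G=(0,255,0)
it=lambda h,p,y:[(h,HR,G),(p,PR,G),(y,SR,G)]
T1=it((534.1,191.1,-.241),(545,412.4,.058),(454.8,-242,0));T2=it((535.7,194.3,-.24),(545.9,409.9,.027),(455.2,-240,0))
a=np.hstack([ov(t,T1,233,230,66,65,6),ov(s,T2,215,215,66,65,6)]);b=np.hstack([ov(t,T1,170,240,50,50,5),ov(t,T1,390,260,44,40,5)[:, :],]) if 0 else None
f=lambda c,I,x,y:ov(c,I,x,y,48,40,4)
b=np.hstack([f(t,T1,172,243),f(s,T2,176,200),f(t,T1,388,258),f(s,T2,340,318)])
b=np.hstack([b,np.zeros((160,24,3),np.uint8)]);cv2.imwrite("pics/o1.png",np.vstack([a,b]))if a.shape[1]==b.shape[1] else cv2.imwrite("pics/o1.png",np.vstack([a,b[:,:a.shape[1]] if b.shape[1]>a.shape[1] else np.hstack([b,np.zeros((160,a.shape[1]-b.shape[1],3),np.uint8)])]))
E
```

```text
(no output)
```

View pics/o1.png

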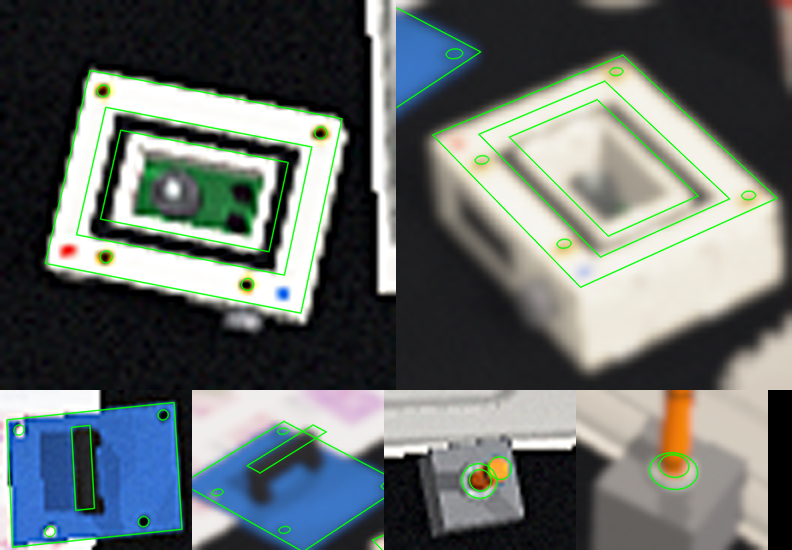

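```bash
cat > plan.py <<'E'
import numpy as np
def step(p,q):
    """shift/turn units from pose p=(x,y,z,yaw) to q, tool pointing down"""
    d=np.array(q[:3],float)-p[:3];a=p[3]
    u=np.array([np.cos(a)*d[0]+np.sin(a)*d[1],np.sin(a)*d[0]-np.cos(a)*d[1],-d[2]])/100
    w=-((q[3]-p[3]+np.pi)%(2*np.pi)-np.pi)/2
    n=max(np.linalg.norm(u)*2,abs(w)*2/.15)
    return np.round(u,3).tolist(),round(w,3),round(n,1)
def plan(p,*qs):
    for q in qs: print(np.round(q,2).tolist(),*step(p,q));p=q
def now(s): return (*s["eef_pos"],s["eef_rot"][2])
E
python3 - <<'E'
from fit import *
from plan import plan
M=HOUSING[:]
for i,(a,b) in ((3,(33,48)),(4,(23,38)),(5,(17,32))): M[i]=(rect(-a,a,-b,b,50),M[i][1])
for n in("top","scene"):
    c=pickle.load(open(n+".pkl","rb"))
    print(n,[np.round(v,3) for v in fit(c,white,M,(534,192,-.24))])
p=(138.6,532.2,205.4,2.887)
plan(p,(190,455,205,2.6),(240,370,205,2.3),(285,285,205,2.0),(325,200,205,1.7),(355,110,205,1.331),(380,20,205,1.331),(405,-70,205,1.331),(430,-160,205,1.331),(455,-241,205,1.331))
E
```

```text
top [array([ 5.34507e+02,  1.91149e+02, -2.46000e-01]), np.float64(133.374)]
scene [array([ 5.35224e+02,  1.94229e+02, -2.40000e-01]), np.float64(177.346)]
[190.0, 455.0, 205.0, 2.6] [-0.692, -0.618, 0.004] 0.143 1.9
[240.0, 370.0, 205.0, 2.3] [-0.867, -0.471, -0.0] 0.15 2.0
[285.0, 285.0, 205.0, 2.0] [-0.934, -0.231, -0.0] 0.15 2.0
[325.0, 200.0, 205.0, 1.7] [-0.939, 0.01, -0.0] 0.15 2.0
[355.0, 110.0, 205.0, 1.33] [-0.931, 0.182, -0.0] 0.184 2.5
[380.0, 20.0, 205.0, 1.33] [-0.815, 0.457, -0.0] -0.0 1.9
[405.0, -70.0, 205.0, 1.33] [-0.815, 0.457, -0.0] -0.0 1.9
[430.0, -160.0, 205.0, 1.33] [-0.815, 0.457, -0.0] -0.0 1.9
[455.0, -241.0, 205.0, 1.33] [-0.727, 0.435, -0.0] -0.0 1.7
```

Call:
{"method": "servo_tool", "body": {"motion": [{"dx": -0.692,"dy": -0.618,"wz": 0.143,"fingers": -1},{"dx": -0.692,"dy": -0.618,"wz": 0.143,"fingers": -1},{"dx": -0.692,"dy": -0.618,"wz": 0.143,"fingers": -1}]}}

```text
schema error: expected keys wx, wy, wz, dx, dy, dz, fingers
```

Call:
{"method": "servo_tool", "body": {"motion": [{"wx": 0,"wy": 0,"wz": 0.143,"dx": -0.692,"dy": -0.618,"dz": 0,"fingers": -1},{"wx": 0,"wy": 0,"wz": 0.143,"dx": -0.692,"dy": -0.618,"dz": 0,"fingers": -1},{"wx": 0,"wy": 0,"wz": 0.143,"dx": -0.692,"dy": -0.618,"dz": 0,"fingers": -1}]}}

```text
clock: 2.3
eef_pos: [191.8, 452.4, 205.7]
eef_rot: [3.142, 0.001, 2.593]
wrist_force: [-0.6, -0.2, -0.1]
finger_gap: 93.8
finger_force: 0.0
```

Call:
{"method": "servo_tool", "body": {"motion": [{"wx": 0,"wy": 0,"wz": 0.15,"dx": -0.867,"dy": -0.471,"dz": 0,"fingers": -1},{"wx": 0,"wy": 0,"wz": 0.15,"dx": -0.867,"dy": -0.471,"dz": 0,"fingers": -1},{"wx": 0,"wy": 0,"wz": 0.15,"dx": -0.867,"dy": -0.471,"dz": 0,"fingers": -1}]}}

```text
clock: 2.6
eef_pos: [241.8, 367.4, 205.7]
eef_rot: [3.141, 0.0, 2.293]
wrist_force: [-0.3, 0.1, -0.8]
finger_gap: 94.1
finger_force: 0.0
```

Call:
{"method": "servo_tool", "body": {"motion": [{"wx": 0,"wy": 0,"wz": 0.15,"dx": -0.934,"dy": -0.231,"dz": 0,"fingers": -1},{"wx": 0,"wy": 0,"wz": 0.15,"dx": -0.934,"dy": -0.231,"dz": 0,"fingers": -1},{"wx": 0,"wy": 0,"wz": 0.15,"dx": -0.934,"dy": -0.231,"dz": 0,"fingers": -1}]}}

```text
clock: 2.9
eef_pos: [286.7, 282.7, 205.7]
eef_rot: [3.141, 0.0, 1.994]
wrist_force: [-0.8, 0.7, -0.0]
finger_gap: 93.8
finger_force: 0.0
```

Call:
{"method": "servo_tool", "body": {"motion": [{"wx": 0,"wy": 0,"wz": 0.15,"dx": -0.939,"dy": 0.01,"dz": 0,"fingers": -1},{"wx": 0,"wy": 0,"wz": 0.15,"dx": -0.939,"dy": 0.01,"dz": 0,"fingers": -1},{"wx": 0,"wy": 0,"wz": 0.15,"dx": -0.939,"dy": 0.01,"dz": 0,"fingers": -1}]}}

```text
clock: 3.2
eef_pos: [326.7, 198.0, 205.7]
eef_rot: [3.141, 0.0, 1.694]
wrist_force: [-0.2, 0.4, -0.2]
finger_gap: 93.7
finger_force: 0.0
```

Call:
{"method": "servo_tool", "body": {"motion": [{"wx": 0,"wy": 0,"wz": 0.186,"dx": -0.931,"dy": 0.182,"dz": 0,"fingers": -1},{"wx": 0,"wy": 0,"wz": 0.186,"dx": -0.931,"dy": 0.182,"dz": 0,"fingers": -1},{"wx": 0,"wy": 0,"wz": 0.186,"dx": -0.931,"dy": 0.182,"dz": 0,"fingers": -1}]}}

```text
clock: 3.5
eef_pos: [356.6, 108.0, 205.7]
eef_rot: [3.141, 0.0, 1.323]
wrist_force: [-0.1, 0.4, -0.8]
finger_gap: 93.9
finger_force: 0.0
```

Call:
{"method": "servo_tool", "body": {"motion": [{"wx": 0,"wy": 0,"wz": 0,"dx": -0.815,"dy": 0.457,"dz": 0,"fingers": -1},{"wx": 0,"wy": 0,"wz": 0,"dx": -0.815,"dy": 0.457,"dz": 0,"fingers": -1}]}}

```text
clock: 3.7
eef_pos: [380.9, 20.4, 205.8]
eef_rot: [3.141, -0.0, 1.336]
wrist_force: [0.6, 0.9, -0.2]
finger_gap: 94.3
finger_force: 0.0
```

Call:
{"method": "servo_tool", "body": {"motion": [{"wx": 0,"wy": 0,"wz": 0,"dx": -0.815,"dy": 0.457,"dz": 0,"fingers": -1},{"wx": 0,"wy": 0,"wz": 0,"dx": -0.815,"dy": 0.457,"dz": 0,"fingers": -1}]}}

```text
clock: 3.9
eef_pos: [406.1, -70.8, 205.7]
eef_rot: [3.141, -0.0, 1.333]
wrist_force: [0.4, -0.0, -0.9]
finger_gap: 94.0
finger_force: 0.0
```

Call:
{"method": "servo_tool", "body": {"motion": [{"wx": 0,"wy": 0,"wz": 0,"dx": -0.815,"dy": 0.457,"dz": 0,"fingers": -1},{"wx": 0,"wy": 0,"wz": 0,"dx": -0.815,"dy": 0.457,"dz": 0,"fingers": -1}]}}

```text
clock: 4.1
eef_pos: [431.2, -161.1, 205.5]
eef_rot: [3.141, -0.0, 1.333]
wrist_force: [0.3, 0.3, 0.1]
finger_gap: 94.2
finger_force: 0.0
```

Call:
{"method": "servo_tool", "body": {"motion": [{"wx": 0,"wy": 0,"wz": 0,"dx": -0.727,"dy": 0.435,"dz": 0,"fingers": -1},{"wx": 0,"wy": 0,"wz": 0,"dx": -0.727,"dy": 0.435,"dz": 0,"fingers": -1},{"wx": 0,"wy": 0,"wz": 0,"dx": -0.727,"dy": 0.435,"dz": 0,"fingers": -1},{"wx": 0,"wy": 0,"wz": 0,"dx": -0.727,"dy": 0.435,"dz": 0,"fingers": -1}]}}

```text
clock: 4.5
eef_pos: [455.5, -240.2, 204.9]
eef_rot: [-3.141, -0.001, 1.331]
wrist_force: [-0.4, 0.1, 0.6]
finger_gap: 94.3
finger_force: 0.0
```

Call:
{"method": "servo_tool", "body": {"motion": [{"wx": 0,"wy": 0,"wz": 0,"dx": 0,"dy": 0,"dz": 0.3,"fingers": -0.3},{"wx": 0,"wy": 0,"wz": 0,"dx": 0,"dy": 0,"dz": 0.6,"fingers": -0.3},{"wx": 0,"wy": 0,"wz": 0,"dx": 0,"dy": 0,"dz": 0.6,"fingers": -0.3}]}}

```text
clock: 4.8
eef_pos: [453.8, -238.6, 142.6]
eef_rot: [-3.136, -0.002, 1.332]
wrist_force: [0.3, 0.3, -0.1]
finger_gap: 73.5
finger_force: 0.0
```

Call:
{"method": "servo_tool", "body": {"motion": [{"wx": 0,"wy": 0,"wz": 0,"dx": 0,"dy": 0,"dz": 0.3,"fingers": -0.3},{"wx": 0,"wy": 0,"wz": 0,"dx": 0,"dy": 0,"dz": 0.5,"fingers": -0.3},{"wx": 0,"wy": 0,"wz": 0,"dx": 0,"dy": 0,"dz": 0.59,"fingers": -0.3},{"wx": 0,"wy": 0,"wz": 0,"dx": 0,"dy": 0,"dz": 0.59,"fingers": -0.3}]}}

```text
clock: 5.2
eef_pos: [455.0, -240.5, 86.8]
eef_rot: [-3.141, -0.0, 1.33]
wrist_force: [-0.3, -0.9, 1.2]
finger_gap: 61.1
finger_force: 0.0
```

Call:
{"method": "servo_tool", "body": {"motion": [{"wx": 0,"wy": 0,"wz": 0,"dx": 0,"dy": 0,"dz": 0,"fingers": 1},{"wx": 0,"wy": 0,"wz": 0,"dx": 0,"dy": 0,"dz": 0,"fingers": 1},{"wx": 0,"wy": 0,"wz": 0,"dx": 0,"dy": 0,"dz": 0,"fingers": 1},{"wx": 0,"wy": 0,"wz": 0,"dx": 0,"dy": 0,"dz": 0,"fingers": 1},{"wx": 0,"wy": 0,"wz": 0,"dx": 0,"dy": 0,"dz": 0,"fingers": 1},{"wx": 0,"wy": 0,"wz": 0,"dx": 0,"dy": 0,"dz": 0,"fingers": 1},{"wx": 0,"wy": 0,"wz": 0,"dx": 0,"dy": 0,"dz": 0,"fingers": 1},{"wx": 0,"wy": 0,"wz": 0,"dx": 0,"dy": 0,"dz": 0,"fingers": 1}], "newtons": 15}}

```text
clock: 6.0
eef_pos: [454.7, -241.2, 86.5]
eef_rot: [-3.142, 0.0, 1.329]
wrist_force: [0.0, 0.2, 1.5]
finger_gap: 15.6
finger_force: 15.0
```

```bash
python3 - <<'E'
from plan import plan
import numpy as np
a=-.243;H=np.array([534.9,192.7])
W=lambda x,y:H+[np.cos(a)*x-np.sin(a)*y,np.sin(a)*x+np.cos(a)*y]
s,e=W(-28,42),W(-28,-42);print(s,e)
y=1.33
plan((455,-241,216,y),(466,-148,216,y),(477,-55,216,y),(488,40,216,y),(502,135,216,y),(*s,206,y-.002),(*s,136,y-.002))
E
```

```text
[517.82847987 240.20329673] [497.6167723  158.67117498]
[466.0, -148.0, 216.0, 1.33] [0.929, -0.115, -0.0] -0.0 1.9
[477.0, -55.0, 216.0, 1.33] [0.929, -0.115, -0.0] -0.0 1.9
[488.0, 40.0, 216.0, 1.33] [0.949, -0.12, -0.0] -0.0 1.9
[502.0, 135.0, 216.0, 1.33] [0.956, -0.091, -0.0] -0.0 1.9
[517.83, 240.2, 206.0, 1.33] [1.059, -0.097, 0.1] 0.001 2.1
[517.83, 240.2, 136.0, 1.33] [0.0, 0.0, 0.7] -0.0 1.4
```

Call:
{"method": "servo_tool", "body": {"motion": [{"wx": 0,"wy": 0,"wz": 0,"dx": 0,"dy": 0,"dz": -0.15,"fingers": 1},{"wx": 0,"wy": 0,"wz": 0,"dx": 0,"dy": 0,"dz": -0.35,"fingers": 1},{"wx": 0,"wy": 0,"wz": 0,"dx": 0,"dy": 0,"dz": -0.6,"fingers": 1},{"wx": 0,"wy": 0,"wz": 0,"dx": 0,"dy": 0,"dz": -0.9,"fingers": 1},{"wx": 0,"wy": 0,"wz": 0,"dx": 0,"dy": 0,"dz": -0.9,"fingers": 1}]}}

```text
clock: 6.5
eef_pos: [455.9, -241.9, 180.0]
eef_rot: [3.136, 0.002, 1.329]
wrist_force: [0.1, -0.4, 0.1]
finger_gap: 15.5
finger_force: 15.0
```

Call:
{"method": "servo_tool", "body": {"motion": [{"wx": 0,"wy": 0,"wz": 0,"dx": 0,"dy": 0,"dz": -0.4,"fingers": 1},{"wx": 0,"wy": 0,"wz": 0,"dx": 0,"dy": 0,"dz": -0.4,"fingers": 1},{"wx": 0,"wy": 0,"wz": 0,"dx": 0,"dy": 0,"dz": -0.4,"fingers": 1}]}}

```text
clock: 6.8
eef_pos: [454.7, -241.2, 216.1]
eef_rot: [3.141, 0.0, 1.329]
wrist_force: [-0.3, 0.6, -1.1]
finger_gap: 16.1
finger_force: 15.0
```

Call:
{"method": "servo_tool", "body": {"motion": [{"wx": 0,"wy": 0,"wz": 0,"dx": 0.4,"dy": -0.05,"dz": 0,"fingers": 1},{"wx": 0,"wy": 0,"wz": 0,"dx": 0.7,"dy": -0.09,"dz": 0,"fingers": 1},{"wx": 0,"wy": 0,"wz": 0,"dx": 0.93,"dy": -0.115,"dz": 0,"fingers": 1}]}}

```text
clock: 7.1
eef_pos: [465.2, -146.4, 214.8]
eef_rot: [-3.139, -0.0, 1.329]
wrist_force: [-0.4, -0.5, -0.4]
finger_gap: 15.6
finger_force: 15.0
```

Call:
{"method": "servo_tool", "body": {"motion": [{"wx": 0,"wy": 0,"wz": 0,"dx": 0.35,"dy": -0.05,"dz": 0,"fingers": 1},{"wx": 0,"wy": 0,"wz": 0,"dx": 0.65,"dy": -0.09,"dz": 0,"fingers": 1},{"wx": 0,"wy": 0,"wz": 0,"dx": 0.93,"dy": -0.115,"dz": 0,"fingers": 1}]}}

```text
clock: 7.4
eef_pos: [476.3, -53.6, 214.9]
eef_rot: [-3.139, 0.0, 1.329]
wrist_force: [-0.0, -0.2, -0.9]
finger_gap: 15.5
finger_force: 15.0
```

Call:
{"method": "servo_tool", "body": {"motion": [{"wx": 0,"wy": 0,"wz": 0,"dx": 0.35,"dy": -0.05,"dz": 0,"fingers": 1},{"wx": 0,"wy": 0,"wz": 0,"dx": 0.65,"dy": -0.09,"dz": 0,"fingers": 1},{"wx": 0,"wy": 0,"wz": 0,"dx": 0.95,"dy": -0.12,"dz": 0,"fingers": 1}]}}

```text
clock: 7.7
eef_pos: [487.4, 41.4, 214.8]
eef_rot: [-3.139, 0.001, 1.329]
wrist_force: [0.2, 0.2, 0.3]
finger_gap: 15.8
finger_force: 15.0
```

Call:
{"method": "servo_tool", "body": {"motion": [{"wx": 0,"wy": 0,"wz": 0,"dx": 0.35,"dy": -0.05,"dz": 0,"fingers": 1},{"wx": 0,"wy": 0,"wz": 0,"dx": 0.65,"dy": -0.09,"dz": 0,"fingers": 1},{"wx": 0,"wy": 0,"wz": 0,"dx": 0.96,"dy": -0.09,"dz": 0,"fingers": 1}]}}

```text
clock: 8.0
eef_pos: [501.6, 136.7, 214.8]
eef_rot: [-3.139, 0.001, 1.329]
wrist_force: [0.1, 0.9, 0.3]
finger_gap: 16.0
finger_force: 15.0
```

Call:
{"method": "servo_tool", "body": {"motion": [{"wx": 0,"wy": 0,"wz": 0,"dx": 0.35,"dy": -0.05,"dz": 0.1,"fingers": 1},{"wx": 0,"wy": 0,"wz": 0,"dx": 0.65,"dy": -0.09,"dz": 0.1,"fingers": 1},{"wx": 0,"wy": 0,"wz": 0,"dx": 0.9,"dy": -0.1,"dz": 0.1,"fingers": 1},{"wx": 0,"wy": 0,"wz": 0,"dx": 1.0,"dy": -0.1,"dz": 0.1,"fingers": 1},{"wx": 0,"wy": 0,"wz": 0,"dx": 1.0,"dy": -0.1,"dz": 0.1,"fingers": 1}]}}

```text
clock: 8.5
eef_pos: [516.2, 235.3, 205.1]
eef_rot: [-3.14, 0.001, 1.33]
wrist_force: [-0.3, 0.4, -0.2]
finger_gap: 15.9
finger_force: 15.0
```

Call:
{"method": "servo_tool", "body": {"motion": [{"wx": 0,"wy": 0,"wz": 0,"dx": 0.05,"dy": 0,"dz": 0.3,"fingers": 1},{"wx": 0,"wy": 0,"wz": 0,"dx": 0.05,"dy": 0,"dz": 0.55,"fingers": 1},{"wx": 0,"wy": 0,"wz": 0,"dx": 0.05,"dy": 0,"dz": 0.55,"fingers": 1},{"wx": 0,"wy": 0,"wz": 0,"dx": 0.05,"dy": 0,"dz": 0.55,"fingers": 1},{"wx": 0,"wy": 0,"wz": 0,"dx": 0.05,"dy": 0,"dz": 0.55,"fingers": 1}]}}

```text
clock: 9.0
eef_pos: [518.4, 239.4, 153.0]
eef_rot: [3.14, -0.001, 1.328]
wrist_force: [0.2, -0.3, 0.6]
finger_gap: 16.0
finger_force: 15.0
```

```bash
python3 - <<'E'
from ov import *
s=read_state();e=s["eef_pos"];print(e,s["eef_rot"])
c=camera("scene");t=camera("top");pickle.dump(c,open("scene1.pkl","wb"))
h=(534.9,192.7,-.243);z=e[2]-78.4
R=[circ(0,0,z,2),circ(0,0,z+50,13),[(0,0,z),(0,0,z+50)]]
it=lambda h:[(h,HR,(0,255,0)),((e[0],e[1],0),R,(255,0,255))]
a=np.hstack([ov(c,it((535.4,194.3,-.24)),215,200,65,75,6),ov(t,it((534.4,191.1,-.243)),233,230,65,75,6)])
cv2.imwrite("pics/o2.png",a)
E
```

```text
[518.35845095 239.38637625 153.00151929] [ 3.13989696e+00 -1.12564468e-03  1.32820497e+00]
```

View pics/o2.png

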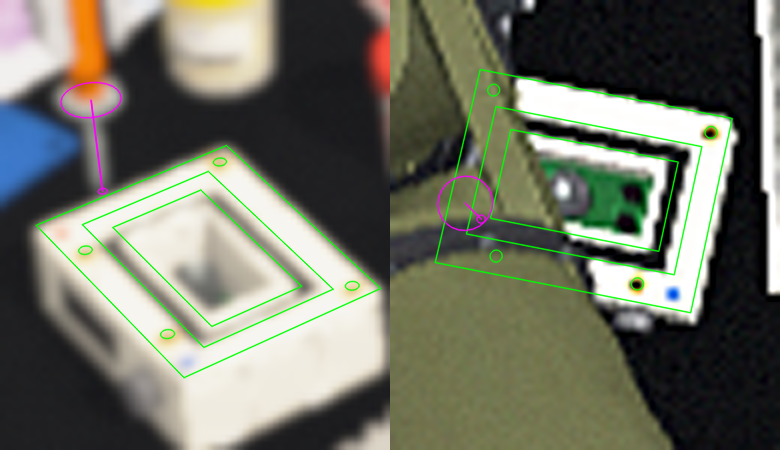

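Call:
{"method": "servo_tool", "body": {"motion": [{"wx": 0,"wy": 0,"wz": 0,"dx": 0.005,"dy": -0.006,"dz": 0.05,"fingers": 1},{"wx": 0,"wy": 0,"wz": 0,"dx": 0.005,"dy": -0.006,"dz": 0.1,"fingers": 1},{"wx": 0,"wy": 0,"wz": 0,"dx": 0.005,"dy": -0.006,"dz": 0.15,"fingers": 1},{"wx": 0,"wy": 0,"wz": 0,"dx": 0.005,"dy": -0.006,"dz": 0.18,"fingers": 1},{"wx": 0,"wy": 0,"wz": 0,"dx": 0.005,"dy": -0.006,"dz": 0.18,"fingers": 1},{"wx": 0,"wy": 0,"wz": 0,"dx": 0.005,"dy": -0.006,"dz": 0.18,"fingers": 1},{"wx": 0,"wy": 0,"wz": 0,"dx": 0.005,"dy": -0.006,"dz": 0.18,"fingers": 1}]}}

```text
clock: 9.8
eef_pos: [517.4, 240.4, 133.7]
eef_rot: [3.141, -0.0, 1.329]
wrist_force: [-0.3, -0.7, -0.7]
finger_gap: 15.7
finger_force: 15.0
```

Call:
{"method": "servo_tool", "body": {"motion": [{"wx": 0,"wy": 0,"wz": 0,"dx": 0,"dy": 0.003,"dz": 0.02,"fingers": 1},{"wx": 0,"wy": 0,"wz": 0,"dx": 0,"dy": 0.003,"dz": 0.04,"fingers": 1},{"wx": 0,"wy": 0,"wz": 0,"dx": 0,"dy": 0.003,"dz": 0.06,"fingers": 1},{"wx": 0,"wy": 0,"wz": 0,"dx": 0,"dy": 0.003,"dz": 0.08,"fingers": 1},{"wx": 0,"wy": 0,"wz": 0,"dx": 0,"dy": 0.003,"dz": 0.098,"fingers": 1},{"wx": 0,"wy": 0,"wz": 0,"dx": 0,"dy": 0.003,"dz": 0.098,"fingers": 1},{"wx": 0,"wy": 0,"wz": 0,"dx": 0,"dy": 0.003,"dz": 0.098,"fingers": 1}]}}

```text
clock: 10.5
eef_pos: [517.6, 240.3, 123.6]
eef_rot: [-3.142, 0.0, 1.329]
wrist_force: [0.0, -0.3, 0.2]
finger_gap: 15.9
finger_force: 15.0
```

Call:
{"method": "servo_tool", "body": {"motion": [{"wx": 0,"wy": 0,"wz": 0,"dx": -0.03,"dy": 0,"dz": 0,"fingers": 1},{"wx": 0,"wy": 0,"wz": 0,"dx": -0.06,"dy": 0,"dz": 0,"fingers": 1},{"wx": 0,"wy": 0,"wz": 0,"dx": -0.09,"dy": 0,"dz": 0,"fingers": 1},{"wx": 0,"wy": 0,"wz": 0,"dx": -0.12,"dy": 0,"dz": 0,"fingers": 1},{"wx": 0,"wy": 0,"wz": 0,"dx": -0.15,"dy": 0,"dz": 0,"fingers": 1},{"wx": 0,"wy": 0,"wz": 0,"dx": -0.18,"dy": 0,"dz": 0,"fingers": 1},{"wx": 0,"wy": 0,"wz": 0,"dx": -0.21,"dy": 0,"dz": 0,"fingers": 1},{"wx": 0,"wy": 0,"wz": 0,"dx": -0.24,"dy": 0,"dz": 0,"fingers": 1},{"wx": 0,"wy": 0,"wz": 0,"dx": -0.24,"dy": 0,"dz": 0,"fingers": 1}]}}

```text
clock: 11.4
eef_pos: [511.8, 216.7, 123.7]
eef_rot: [-3.142, 0.0, 1.329]
wrist_force: [-0.1, 0.3, -0.2]
finger_gap: 16.0
finger_force: 15.0
```

```bash
python3 - <<'E'
from ov import *
s=read_state();e=s["eef_pos"];print(e,s["wrist_force"])
c=camera("scene");z=e[2]-78.4
R=[circ(0,0,z+50,13),[(0,0,z),(0,0,z+50)]]
a=np.hstack([ov(c,[],222,205,50,60,8),ov(c,[((535.4,194.3,-.24),HR,(0,255,0)),((e[0],e[1],0),R,(255,0,255))],222,205,50,60,8)])
cv2.imwrite("pics/o3.png",a)
E
```

```text
[511.76988635 216.67022281 123.67268956] [-0.0737123   0.33182684 -0.16793816]
```

View pics/o3.png

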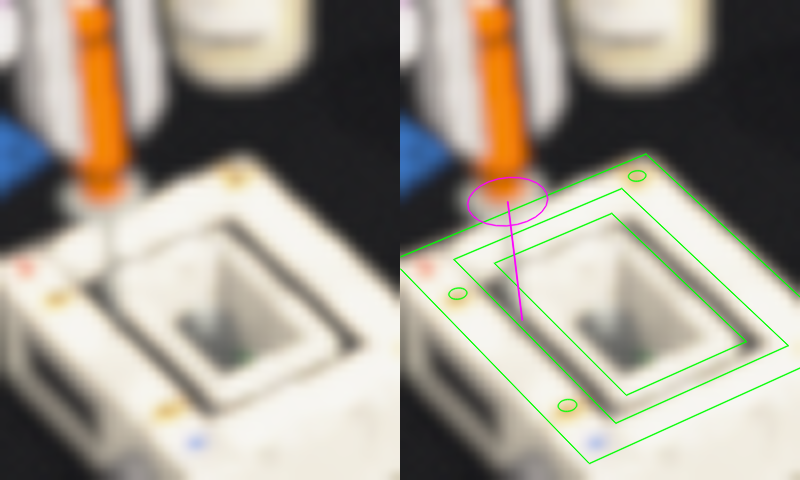

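The tip sits in the dark front groove (left panel about (115,300)), with no contact force, so I'll continue the trace.

Call:
{"method": "servo_tool", "body": {"motion": [{"wx": 0,"wy": 0,"wz": 0,"dx": -0.03,"dy": 0,"dz": 0,"fingers": 1},{"wx": 0,"wy": 0,"wz": 0,"dx": -0.06,"dy": 0,"dz": 0,"fingers": 1},{"wx": 0,"wy": 0,"wz": 0,"dx": -0.09,"dy": 0,"dz": 0,"fingers": 1},{"wx": 0,"wy": 0,"wz": 0,"dx": -0.12,"dy": 0,"dz": 0,"fingers": 1},{"wx": 0,"wy": 0,"wz": 0,"dx": -0.15,"dy": 0,"dz": 0,"fingers": 1},{"wx": 0,"wy": 0,"wz": 0,"dx": -0.18,"dy": 0,"dz": 0,"fingers": 1},{"wx": 0,"wy": 0,"wz": 0,"dx": -0.21,"dy": 0,"dz": 0,"fingers": 1},{"wx": 0,"wy": 0,"wz": 0,"dx": -0.24,"dy": 0,"dz": 0,"fingers": 1},{"wx": 0,"wy": 0,"wz": 0,"dx": -0.27,"dy": 0,"dz": 0,"fingers": 1},{"wx": 0,"wy": 0,"wz": 0,"dx": -0.3,"dy": 0,"dz": 0,"fingers": 1}]}}

```text
clock: 12.45
eef_pos: [504.6, 187.6, 123.6]
eef_rot: [-3.142, -0.0, 1.329]
wrist_force: [-0.0, 0.4, -0.3]
finger_gap: 15.8
finger_force: 15.0
```

Call:
{"method": "servo_tool", "body": {"motion": [{"wx": 0,"wy": 0,"wz": 0,"dx": -0.03,"dy": 0,"dz": 0,"fingers": 1},{"wx": 0,"wy": 0,"wz": 0,"dx": -0.06,"dy": 0,"dz": 0,"fingers": 1},{"wx": 0,"wy": 0,"wz": 0,"dx": -0.09,"dy": 0,"dz": 0,"fingers": 1},{"wx": 0,"wy": 0,"wz": 0,"dx": -0.12,"dy": 0,"dz": 0,"fingers": 1},{"wx": 0,"wy": 0,"wz": 0,"dx": -0.15,"dy": 0,"dz": 0,"fingers": 1},{"wx": 0,"wy": 0,"wz": 0,"dx": -0.18,"dy": 0,"dz": 0,"fingers": 1},{"wx": 0,"wy": 0,"wz": 0,"dx": -0.21,"dy": 0,"dz": 0,"fingers": 1},{"wx": 0,"wy": 0,"wz": 0,"dx": -0.24,"dy": 0,"dz": 0,"fingers": 1},{"wx": 0,"wy": 0,"wz": 0,"dx": -0.27,"dy": 0,"dz": 0,"fingers": 1},{"wx": 0,"wy": 0,"wz": 0,"dx": -0.3,"dy": 0,"dz": 0,"fingers": 1}]}}

```text
clock: 13.45
eef_pos: [497.4, 158.5, 123.7]
eef_rot: [3.142, -0.0, 1.329]
wrist_force: [0.9, -0.2, -0.7]
finger_gap: 16.2
finger_force: 15.0
```

Call:
{"method": "servo_tool", "body": {"motion": [{"wx": 0,"wy": 0,"wz": 0,"dx": 0,"dy": 0,"dz": 0,"fingers": 1},{"wx": 0,"wy": 0,"wz": 0,"dx": 0,"dy": 0,"dz": 0,"fingers": 1}]}}

```text
clock: 13.65
eef_pos: [497.4, 158.7, 123.7]
eef_rot: [3.142, -0.0, 1.329]
wrist_force: [-0.0, 0.6, 0.5]
finger_gap: 15.5
finger_force: 15.0
```

Call:
{"method": "servo_tool", "body": {"motion": [{"wx": 0,"wy": 0,"wz": 0,"dx": 0,"dy": 0,"dz": -0.03,"fingers": 1},{"wx": 0,"wy": 0,"wz": 0,"dx": 0,"dy": 0,"dz": -0.07,"fingers": 1},{"wx": 0,"wy": 0,"wz": 0,"dx": 0,"dy": 0,"dz": -0.13,"fingers": 1},{"wx": 0,"wy": 0,"wz": 0,"dx": 0,"dy": 0,"dz": -0.4,"fingers": 1},{"wx": 0,"wy": 0,"wz": 0,"dx": 0,"dy": 0,"dz": -0.75,"fingers": 1},{"wx": 0,"wy": 0,"wz": 0,"dx": 0,"dy": 0,"dz": -0.93,"fingers": 1},{"wx": 0,"wy": 0,"wz": 0,"dx": 0,"dy": 0,"dz": -0.93,"fingers": 1}]}}

```text
clock: 14.35
eef_pos: [498.4, 159.0, 219.5]
eef_rot: [3.137, -0.002, 1.329]
wrist_force: [0.8, 0.7, -0.4]
finger_gap: 15.8
finger_force: 15.0
```

Call:
{"method": "servo_tool", "body": {"motion": [{"wx": 0,"wy": 0,"wz": 0,"dx": -0.35,"dy": 0.05,"dz": 0,"fingers": 1},{"wx": 0,"wy": 0,"wz": 0,"dx": -0.65,"dy": 0.09,"dz": 0,"fingers": 1},{"wx": 0,"wy": 0,"wz": 0,"dx": -0.96,"dy": 0.13,"dz": 0,"fingers": 1}]}}

```text
clock: 14.65
eef_pos: [486.4, 61.5, 215.4]
eef_rot: [-3.14, 0.0, 1.329]
wrist_force: [0.7, -1.1, -0.8]
finger_gap: 15.9
finger_force: 15.0
```

Call:
{"method": "servo_tool", "body": {"motion": [{"wx": 0,"wy": 0,"wz": 0,"dx": -0.35,"dy": 0.05,"dz": 0,"fingers": 1},{"wx": 0,"wy": 0,"wz": 0,"dx": -0.65,"dy": 0.09,"dz": 0,"fingers": 1},{"wx": 0,"wy": 0,"wz": 0,"dx": -0.96,"dy": 0.13,"dz": 0,"fingers": 1}]}}

```text
clock: 14.95
eef_pos: [476.0, -35.1, 215.5]
eef_rot: [-3.14, 0.0, 1.329]
wrist_force: [1.3, -0.1, -0.6]
finger_gap: 15.7
finger_force: 15.0
```

Call:
{"method": "servo_tool", "body": {"motion": [{"wx": 0,"wy": 0,"wz": 0,"dx": -0.35,"dy": 0.05,"dz": 0,"fingers": 1},{"wx": 0,"wy": 0,"wz": 0,"dx": -0.65,"dy": 0.09,"dz": 0,"fingers": 1},{"wx": 0,"wy": 0,"wz": 0,"dx": -0.96,"dy": 0.13,"dz": 0,"fingers": 1}]}}

```text
clock: 15.25
eef_pos: [465.6, -131.3, 215.5]
eef_rot: [-3.14, -0.0, 1.329]
wrist_force: [0.9, 0.8, -0.6]
finger_gap: 15.6
finger_force: 15.0
```

Call:
{"method": "servo_tool", "body": {"motion": [{"wx": 0,"wy": 0,"wz": 0,"dx": -0.35,"dy": 0.05,"dz": 0,"fingers": 1},{"wx": 0,"wy": 0,"wz": 0,"dx": -0.65,"dy": 0.09,"dz": 0,"fingers": 1},{"wx": 0,"wy": 0,"wz": 0,"dx": -0.9,"dy": 0.13,"dz": 0,"fingers": 1},{"wx": 0,"wy": 0,"wz": 0,"dx": -1.0,"dy": 0.14,"dz": 0,"fingers": 1},{"wx": 0,"wy": 0,"wz": 0,"dx": -1.0,"dy": 0.14,"dz": 0,"fingers": 1},{"wx": 0,"wy": 0,"wz": 0,"dx": -1.0,"dy": 0.14,"dz": 0,"fingers": 1},{"wx": 0,"wy": 0,"wz": 0,"dx": -1.0,"dy": 0.14,"dz": 0,"fingers": 1}]}}

```text
clock: 15.95
eef_pos: [456.1, -229.6, 216.5]
eef_rot: [-3.141, -0.0, 1.33]
wrist_force: [-0.5, -0.2, -0.3]
finger_gap: 15.6
finger_force: 15.0
```

Call:
{"method": "servo_tool", "body": {"motion": [{"wx": 0,"wy": 0,"wz": 0,"dx": -0.115,"dy": 0.015,"dz": 0.2,"fingers": 1},{"wx": 0,"wy": 0,"wz": 0,"dx": -0.115,"dy": 0.015,"dz": 0.45,"fingers": 1},{"wx": 0,"wy": 0,"wz": 0,"dx": -0.115,"dy": 0.015,"dz": 0.65,"fingers": 1},{"wx": 0,"wy": 0,"wz": 0,"dx": -0.115,"dy": 0.015,"dz": 0.7,"fingers": 1},{"wx": 0,"wy": 0,"wz": 0,"dx": -0.115,"dy": 0.015,"dz": 0.7,"fingers": 1},{"wx": 0,"wy": 0,"wz": 0,"dx": -0.115,"dy": 0.015,"dz": 0.7,"fingers": 1}]}}

```text
clock: 16.55
eef_pos: [455.1, -242.1, 147.8]
eef_rot: [3.14, 0.0, 1.329]
wrist_force: [0.8, 0.2, 0.3]
finger_gap: 15.3
finger_force: 15.0
```

Call:
{"method": "servo_tool", "body": {"motion": [{"wx": 0,"wy": 0,"wz": 0,"dx": 0.007,"dy": -0.003,"dz": 0.08,"fingers": 1},{"wx": 0,"wy": 0,"wz": 0,"dx": 0.007,"dy": -0.003,"dz": 0.16,"fingers": 1},{"wx": 0,"wy": 0,"wz": 0,"dx": 0.007,"dy": -0.003,"dz": 0.24,"fingers": 1},{"wx": 0,"wy": 0,"wz": 0,"dx": 0.007,"dy": -0.003,"dz": 0.32,"fingers": 1},{"wx": 0,"wy": 0,"wz": 0,"dx": 0.007,"dy": -0.003,"dz": 0.4,"fingers": 1},{"wx": 0,"wy": 0,"wz": 0,"dx": 0.007,"dy": -0.003,"dz": 0.46,"fingers": 1},{"wx": 0,"wy": 0,"wz": 0,"dx": 0.007,"dy": -0.003,"dz": 0.52,"fingers": 1},{"wx": 0,"wy": 0,"wz": 0,"dx": 0.007,"dy": -0.003,"dz": 0.56,"fingers": 1},{"wx": 0,"wy": 0,"wz": 0,"dx": 0.007,"dy": -0.003,"dz": 0.58,"fingers": 1},{"wx": 0,"wy": 0,"wz": 0,"dx": 0.007,"dy": -0.003,"dz": 0.58,"fingers": 1}]}}

```text
clock: 17.55
eef_pos: [454.5, -241.4, 88.5]
eef_rot: [-3.141, -0.0, 1.329]
wrist_force: [-1.0, -0.4, -0.7]
finger_gap: 15.8
finger_force: 15.0
```

Call:
{"method": "servo_tool", "body": {"motion": [{"wx": 0,"wy": 0,"wz": 0,"dx": 0,"dy": 0,"dz": 0.01,"fingers": 1},{"wx": 0,"wy": 0,"wz": 0,"dx": 0,"dy": 0,"dz": 0.017,"fingers": 1},{"wx": 0,"wy": 0,"wz": 0,"dx": 0,"dy": 0,"dz": 0.017,"fingers": 1},{"wx": 0,"wy": 0,"wz": 0,"dx": 0,"dy": 0,"dz": 0.017,"fingers": 0.5},{"wx": 0,"wy": 0,"wz": 0,"dx": 0,"dy": 0,"dz": 0.017,"fingers": 0.2},{"wx": 0,"wy": 0,"wz": 0,"dx": 0,"dy": 0,"dz": 0.017,"fingers": -0.3},{"wx": 0,"wy": 0,"wz": 0,"dx": 0,"dy": 0,"dz": 0.017,"fingers": -0.3},{"wx": 0,"wy": 0,"wz": 0,"dx": 0,"dy": 0,"dz": 0.017,"fingers": -0.3},{"wx": 0,"wy": 0,"wz": 0,"dx": 0,"dy": 0,"dz": 0.017,"fingers": -0.3}]}}

```text
clock: 18.45
eef_pos: [454.5, -241.4, 87.0]
eef_rot: [3.142, 0.0, 1.329]
wrist_force: [0.1, -0.1, -0.0]
finger_gap: 59.4
finger_force: 0.0
```

Call:
{"method": "servo_tool", "body": {"motion": [{"wx": 0,"wy": 0,"wz": 0,"dx": 0,"dy": 0,"dz": -0.2,"fingers": -0.3},{"wx": 0,"wy": 0,"wz": 0,"dx": 0,"dy": 0,"dz": -0.5,"fingers": -0.3},{"wx": 0,"wy": 0,"wz": 0,"dx": 0,"dy": 0,"dz": -0.9,"fingers": -0.3},{"wx": 0,"wy": 0,"wz": 0,"dx": 0,"dy": 0,"dz": -1.0,"fingers": -0.3},{"wx": 0,"wy": 0,"wz": 0,"dx": 0,"dy": 0,"dz": -1.0,"fingers": -0.3}]}}

```text
clock: 18.95
eef_pos: [455.0, -241.7, 188.2]
eef_rot: [3.139, 0.001, 1.329]
wrist_force: [-0.4, 0.3, -1.4]
finger_gap: 61.2
finger_force: 0.0
```

```bash
python3 - <<'E'
from fit import *
from plan import *
c=camera("scene");q,v=fit(c,orange,STYL,(455,-241,0),free=2);print(q,v)
cv2.imwrite("pics/o4.png",cv2.resize(np.ascontiguousarray(c["image"][290:390,300:430,::-1]),None,fx=4,fy=4,interpolation=cv2.INTER_CUBIC))
p=now(read_state());print(p)
a=.05
plan(p,(485,-160,216,1.55),(500,-70,226,1.85),(505,25,226,2.15),(510,120,226,2.45),(515,215,226,2.75),(525,310,216,3.05),(545.4,408,190,3.14+a))
E
```

```text
[ 455.35275233 -240.19843936] 45.309095401356814
(np.float64(454.4228517285046), np.float64(-241.3681348384352), np.float64(186.60448358701075), np.float64(1.3288512036343132))
[485.0, -160.0, 216.0, 1.55] [0.863, 0.102, -0.294] -0.111 1.8
[500.0, -70.0, 226.0, 1.85] [0.903, 0.131, -0.1] -0.15 2.0
[505.0, 25.0, 226.0, 2.15] [0.899, 0.31, -0.0] -0.15 2.0
[510.0, 120.0, 226.0, 2.45] [0.768, 0.562, -0.0] -0.15 2.0
[515.0, 215.0, 226.0, 2.75] [0.567, 0.764, -0.0] -0.15 2.0
[525.0, 310.0, 216.0, 3.05] [0.27, 0.916, 0.1] -0.15 2.0
[545.4, 408.0, 190.0, 3.19] [-0.114, 0.995, 0.26] -0.07 2.1
```

View pics/o4.png

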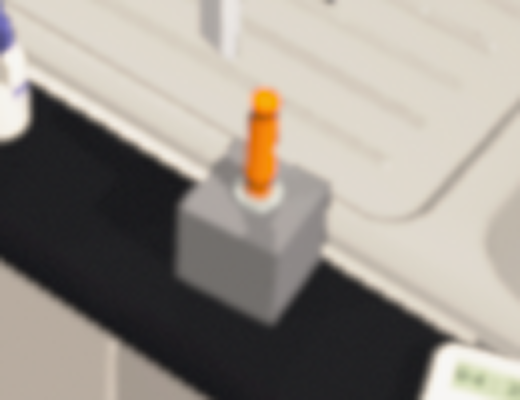

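The stylus stands upright, with its collar on the block top (at about (260,190) in the crop). On to the plate.

Call:
{"method": "servo_tool", "body": {"motion": [{"wx": 0,"wy": 0,"wz": -0.111,"dx": 0.863,"dy": 0.102,"dz": -0.294,"fingers": -0.3},{"wx": 0,"wy": 0,"wz": -0.111,"dx": 0.863,"dy": 0.102,"dz": -0.294,"fingers": -0.3},{"wx": 0,"wy": 0,"wz": -0.111,"dx": 0.863,"dy": 0.102,"dz": -0.294,"fingers": -0.3}]}}

```text
clock: 19.3
eef_pos: [486.1, -157.0, 216.2]
eef_rot: [3.142, -0.001, 1.557]
wrist_force: [-0.0, -0.2, -0.0]
finger_gap: 61.3
finger_force: 0.0
```

Call:
{"method": "servo_tool", "body": {"motion": [{"wx": 0,"wy": 0,"wz": -0.15,"dx": 0.903,"dy": 0.131,"dz": -0.1,"fingers": -0.3},{"wx": 0,"wy": 0,"wz": -0.15,"dx": 0.903,"dy": 0.131,"dz": -0.1,"fingers": -0.3},{"wx": 0,"wy": 0,"wz": -0.15,"dx": 0.903,"dy": 0.131,"dz": -0.1,"fingers": -0.3}]}}

```text
clock: 19.6
eef_pos: [500.0, -67.0, 225.1]
eef_rot: [-3.14, -0.001, 1.859]
wrist_force: [-0.8, -0.2, 0.0]
finger_gap: 60.7
finger_force: 0.0
```

Call:
{"method": "servo_tool", "body": {"motion": [{"wx": 0,"wy": 0,"wz": -0.15,"dx": 0.899,"dy": 0.31,"dz": 0,"fingers": -0.3},{"wx": 0,"wy": 0,"wz": -0.15,"dx": 0.899,"dy": 0.31,"dz": 0,"fingers": -0.3},{"wx": 0,"wy": 0,"wz": -0.15,"dx": 0.899,"dy": 0.31,"dz": 0,"fingers": -0.3}]}}

```text
clock: 19.9
eef_pos: [504.5, 27.7, 224.6]
eef_rot: [-3.14, -0.002, 2.157]
wrist_force: [-0.7, -0.3, -0.2]
finger_gap: 61.4
finger_force: 0.0
```

Call:
{"method": "servo_tool", "body": {"motion": [{"wx": 0,"wy": 0,"wz": -0.15,"dx": 0.768,"dy": 0.562,"dz": 0,"fingers": -0.3},{"wx": 0,"wy": 0,"wz": -0.15,"dx": 0.768,"dy": 0.562,"dz": 0,"fingers": -0.3},{"wx": 0,"wy": 0,"wz": -0.15,"dx": 0.768,"dy": 0.562,"dz": 0,"fingers": -0.3}]}}

```text
clock: 20.2
eef_pos: [509.5, 122.4, 224.6]
eef_rot: [-3.14, -0.002, 2.456]
wrist_force: [-0.4, -0.8, 0.4]
finger_gap: 60.8
finger_force: 0.0
```

Call:
{"method": "servo_tool", "body": {"motion": [{"wx": 0,"wy": 0,"wz": -0.15,"dx": 0.567,"dy": 0.764,"dz": 0,"fingers": -0.3},{"wx": 0,"wy": 0,"wz": -0.15,"dx": 0.567,"dy": 0.764,"dz": 0,"fingers": -0.3},{"wx": 0,"wy": 0,"wz": -0.15,"dx": 0.567,"dy": 0.764,"dz": 0,"fingers": -0.3}]}}

```text
clock: 20.5
eef_pos: [514.7, 217.0, 224.6]
eef_rot: [-3.14, -0.002, 2.755]
wrist_force: [0.5, -1.2, 0.1]
finger_gap: 60.9
finger_force: 0.0
```

Call:
{"method": "servo_tool", "body": {"motion": [{"wx": 0,"wy": 0,"wz": -0.15,"dx": 0.27,"dy": 0.916,"dz": 0.1,"fingers": -0.3},{"wx": 0,"wy": 0,"wz": -0.15,"dx": 0.27,"dy": 0.916,"dz": 0.1,"fingers": -0.3},{"wx": 0,"wy": 0,"wz": -0.15,"dx": 0.27,"dy": 0.916,"dz": 0.1,"fingers": -0.3},{"wx": 0,"wy": 0,"wz": -0.15,"dx": 0.27,"dy": 0.916,"dz": 0.1,"fingers": -0.3},{"wx": 0,"wy": 0,"wz": -0.15,"dx": 0.27,"dy": 0.916,"dz": 0.1,"fingers": -0.3}]}}

```text
clock: 21.0
eef_pos: [525.3, 308.0, 215.9]
eef_rot: [-3.141, -0.001, 3.046]
wrist_force: [1.1, -0.5, -0.1]
finger_gap: 60.6
finger_force: 0.0
```

```bash
python3 - <<'E'
from h import *
from plan import *
p=now(read_state());print(p)
plan(p,(545.4,411,150,3.187),(545.4,411,60,3.187),(545.4,411,11,3.187))
E
```

```text
(np.float64(525.2753230463112), np.float64(307.9728981849956), np.float64(215.90271512527087), np.float64(3.0464414569656406))
[545.4, 411.0, 150.0, 3.19] [-0.102, 1.045, 0.659] -0.07 2.5
[545.4, 411.0, 60.0, 3.19] [-0.0, 0.0, 0.9] -0.0 1.8
[545.4, 411.0, 11.0, 3.19] [-0.0, 0.0, 0.49] -0.0 1.0
```

Call:
{"method": "servo_tool", "body": {"motion": [{"wx": 0,"wy": 0,"wz": -0.07,"dx": -0.102,"dy": 1.0,"dz": 0.659,"fingers": -0.3},{"wx": 0,"wy": 0,"wz": -0.07,"dx": -0.102,"dy": 1.0,"dz": 0.659,"fingers": -0.3},{"wx": 0,"wy": 0,"wz": -0.07,"dx": -0.102,"dy": 1.0,"dz": 0.659,"fingers": -0.3},{"wx": 0,"wy": 0,"wz": -0.07,"dx": -0.102,"dy": 1.0,"dz": 0.659,"fingers": -0.3},{"wx": 0,"wy": 0,"wz": -0.07,"dx": -0.102,"dy": 1.0,"dz": 0.659,"fingers": -0.3}]}}

```text
clock: 21.5
eef_pos: [544.6, 407.1, 150.9]
eef_rot: [-3.141, 0.0, -3.095]
wrist_force: [0.8, -0.3, 0.7]
finger_gap: 61.3
finger_force: 0.0
```

Call:
{"method": "servo_tool", "body": {"motion": [{"wx": 0,"wy": 0,"wz": 0,"dx": 0,"dy": 0.045,"dz": 0.4,"fingers": -0.3},{"wx": 0,"wy": 0,"wz": 0,"dx": 0,"dy": 0.045,"dz": 0.7,"fingers": -0.3},{"wx": 0,"wy": 0,"wz": 0,"dx": 0,"dy": 0.045,"dz": 0.95,"fingers": -0.3},{"wx": 0,"wy": 0,"wz": 0,"dx": 0,"dy": 0.045,"dz": 0.95,"fingers": -0.3},{"wx": 0,"wy": 0,"wz": 0,"dx": 0,"dy": 0.045,"dz": 0.95,"fingers": -0.3},{"wx": 0,"wy": 0,"wz": 0,"dx": 0,"dy": 0.045,"dz": 0.95,"fingers": -0.3}]}}

```text
clock: 22.1
eef_pos: [544.9, 413.0, 58.2]
eef_rot: [3.14, 0.003, -3.093]
wrist_force: [0.9, 0.2, -0.6]
finger_gap: 61.2
finger_force: 0.0
```

Call:
{"method": "servo_tool", "body": {"motion": [{"wx": 0,"wy": 0,"wz": 0,"dx": 0,"dy": 0,"dz": 0.15,"fingers": -0.3},{"wx": 0,"wy": 0,"wz": 0,"dx": 0,"dy": 0,"dz": 0.3,"fingers": -0.3},{"wx": 0,"wy": 0,"wz": 0,"dx": 0,"dy": 0,"dz": 0.4,"fingers": -0.3},{"wx": 0,"wy": 0,"wz": 0,"dx": 0,"dy": 0,"dz": 0.4,"fingers": -0.3},{"wx": 0,"wy": 0,"wz": 0,"dx": 0,"dy": 0,"dz": 0.4,"fingers": -0.3},{"wx": 0,"wy": 0,"wz": 0,"dx": 0,"dy": 0,"dz": 0.4,"fingers": -0.3}]}}

```text
clock: 22.7
eef_pos: [544.0, 413.3, 15.9]
eef_rot: [3.141, 0.001, -3.092]
wrist_force: [0.0, 0.2, -0.4]
finger_gap: 61.5
finger_force: 0.0
```

Call:
{"method": "servo_tool", "body": {"motion": [{"wx": 0,"wy": 0,"wz": 0,"dx": -0.01,"dy": -0.018,"dz": 0.03,"fingers": -0.3},{"wx": 0,"wy": 0,"wz": 0,"dx": -0.01,"dy": -0.018,"dz": 0.05,"fingers": -0.3},{"wx": 0,"wy": 0,"wz": 0,"dx": -0.01,"dy": -0.018,"dz": 0.05,"fingers": -0.3},{"wx": 0,"wy": 0,"wz": 0,"dx": -0.01,"dy": -0.018,"dz": 0.05,"fingers": 0.4},{"wx": 0,"wy": 0,"wz": 0,"dx": -0.01,"dy": -0.018,"dz": 0.05,"fingers": 1},{"wx": 0,"wy": 0,"wz": 0,"dx": -0.01,"dy": -0.018,"dz": 0.05,"fingers": 1},{"wx": 0,"wy": 0,"wz": 0,"dx": -0.01,"dy": -0.018,"dz": 0.05,"fingers": 1},{"wx": 0,"wy": 0,"wz": 0,"dx": -0.01,"dy": -0.018,"dz": 0.05,"fingers": 1},{"wx": 0,"wy": 0,"wz": 0,"dx": -0.01,"dy": -0.018,"dz": 0.05,"fingers": 1},{"wx": 0,"wy": 0,"wz": 0,"dx": -0.01,"dy": -0.018,"dz": 0.05,"fingers": 1}], "newtons": 35}}

```text
clock: 23.7
eef_pos: [544.8, 411.4, 10.5]
eef_rot: [3.141, 0.0, -3.092]
wrist_force: [-0.0, 0.9, 0.5]
finger_gap: 13.8
finger_force: 35.0
```

Call:
{"method": "servo_tool", "body": {"motion": [{"wx": 0,"wy": 0,"wz": 0,"dx": 0,"dy": 0,"dz": 0,"fingers": 1},{"wx": 0,"wy": 0,"wz": 0,"dx": 0,"dy": 0,"dz": 0,"fingers": 1},{"wx": 0,"wy": 0,"wz": 0,"dx": 0,"dy": 0,"dz": 0,"fingers": 1}]}}

```text
clock: 24.0
eef_pos: [544.8, 411.4, 10.4]
eef_rot: [3.142, 0.0, -3.092]
wrist_force: [0.4, 1.3, 0.0]
finger_gap: 13.6
finger_force: 35.0
```

```bash
python3 - <<'E'
from plan import *
plan((544.8,411.4,110,-3.092),(543,340,140,-3.092),(540,260,140,-3.092-.15),(535,192.5,140,-3.385))
E
```

```text
[543.0, 340.0, 140.0, -3.09] [0.053, -0.712, -0.3] -0.0 1.5
[540.0, 260.0, 140.0, -3.24] [0.07, -0.798, -0.0] 0.075 1.6
[535.0, 192.5, 140.0, -3.38] [-0.018, -0.677, -0.0] 0.071 1.4
```

Call:
{"method": "servo_tool", "body": {"motion": [{"wx": 0,"wy": 0,"wz": 0,"dx": 0,"dy": 0,"dz": -0.05,"fingers": 1},{"wx": 0,"wy": 0,"wz": 0,"dx": 0,"dy": 0,"dz": -0.15,"fingers": 1},{"wx": 0,"wy": 0,"wz": 0,"dx": 0,"dy": 0,"dz": -0.35,"fingers": 1},{"wx": 0,"wy": 0,"wz": 0,"dx": 0,"dy": 0,"dz": -0.6,"fingers": 1},{"wx": 0,"wy": 0,"wz": 0,"dx": 0,"dy": 0,"dz": -0.85,"fingers": 1},{"wx": 0,"wy": 0,"wz": 0,"dx": 0,"dy": 0,"dz": -1.0,"fingers": 1},{"wx": 0,"wy": 0,"wz": 0,"dx": 0,"dy": 0,"dz": -1.0,"fingers": 1},{"wx": 0,"wy": 0,"wz": 0,"dx": 0,"dy": 0,"dz": -1.0,"fingers": 1}]}}

```text
clock: 24.8
eef_pos: [544.6, 411.1, 109.7]
eef_rot: [-3.141, -0.001, -3.092]
wrist_force: [-1.7, -0.2, -2.4]
finger_gap: 13.8
finger_force: 35.0
```

Call:
{"method": "servo_tool", "body": {"motion": [{"wx": 0,"wy": 0,"wz": 0,"dx": 0.01,"dy": -0.2,"dz": -0.1,"fingers": 1},{"wx": 0,"wy": 0,"wz": 0,"dx": 0.03,"dy": -0.45,"dz": -0.2,"fingers": 1},{"wx": 0,"wy": 0,"wz": 0,"dx": 0.053,"dy": -0.712,"dz": -0.3,"fingers": 1}]}}

```text
clock: 25.1
eef_pos: [542.3, 339.0, 138.7]
eef_rot: [-3.14, -0.003, -3.092]
wrist_force: [0.7, 0.0, -1.6]
finger_gap: 13.6
finger_force: 35.0
```

Call:
{"method": "servo_tool", "body": {"motion": [{"wx": 0,"wy": 0,"wz": 0.025,"dx": 0.023,"dy": -0.27,"dz": 0,"fingers": 1},{"wx": 0,"wy": 0,"wz": 0.05,"dx": 0.046,"dy": -0.54,"dz": 0,"fingers": 1},{"wx": 0,"wy": 0,"wz": 0.075,"dx": 0.07,"dy": -0.8,"dz": 0,"fingers": 1}]}}

```text
clock: 25.4
eef_pos: [539.3, 258.3, 138.8]
eef_rot: [-3.14, -0.002, 3.039]
wrist_force: [0.1, -0.3, -1.4]
finger_gap: 13.6
finger_force: 35.0
```

Call:
{"method": "servo_tool", "body": {"motion": [{"wx": 0,"wy": 0,"wz": 0.025,"dx": -0.006,"dy": -0.27,"dz": 0,"fingers": 1},{"wx": 0,"wy": 0,"wz": 0.05,"dx": -0.012,"dy": -0.5,"dz": 0,"fingers": 1},{"wx": 0,"wy": 0,"wz": 0.072,"dx": -0.018,"dy": -0.64,"dz": 0,"fingers": 1},{"wx": 0,"wy": 0,"wz": 0.072,"dx": -0.018,"dy": -0.677,"dz": 0,"fingers": 1},{"wx": 0,"wy": 0,"wz": 0.072,"dx": -0.018,"dy": -0.677,"dz": 0,"fingers": 1},{"wx": 0,"wy": 0,"wz": 0.072,"dx": -0.018,"dy": -0.677,"dz": 0,"fingers": 1}]}}

```text
clock: 26.0
eef_pos: [534.9, 192.9, 140.2]
eef_rot: [-3.142, -0.0, 2.898]
wrist_force: [-0.8, -0.2, -2.7]
finger_gap: 13.4
finger_force: 35.0
```

```bash
cat > look.py <<'E'
from ov import *
import sys
s=read_state();e=s["eef_pos"];yaw=s["eef_rot"][2]+np.pi;yaw=(yaw+np.pi)%(2*np.pi)-np.pi
print(e,s["eef_rot"])
z=e[2]-10.4
M=[([(x,y,zz+z) for x,y,zz in pts],l) for pts,l in PLATE[:5]]
Rg=[[(x,y,zz+z) for x,y,zz in r] for r in PR]
out=[]
for n,h,b in(("scene",(535.2,194.3,-.24),(215,190,75,85)),("top",(534.5,191.1,-.246),(225,220,75,85))):
    c=camera(n);pickle.dump(c,open(n+"2.pkl","wb"))
    out+=[ov(c,[(h,HR,(0,255,0)),((e[0],e[1],yaw),Rg,(255,0,255))],*b,5)]
cv2.imwrite(sys.argv[1],np.hstack(out))
E
python3 look.py pics/o5.png
```

```text
[534.92385742 192.94180112 140.17803456] [-3.14158315e+00 -3.26919111e-04  2.89826090e+00]
```

View pics/o5.png

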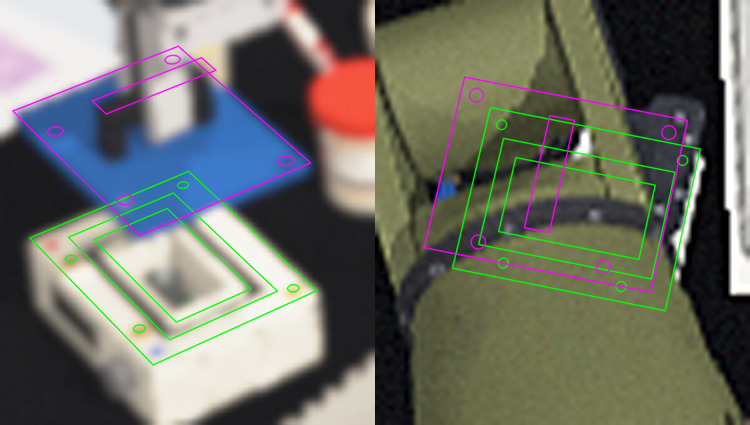

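```bash
python3 - <<'E'
from fit import *
c=pickle.load(open("scene2.pkl","rb"))
for hh,pl in ((10.4,1),):
    z=140.2-hh
    for dz in(-2,0,2):
        M=[([(x,y,zz+z+dz) for x,y,zz in box(50,65,0,5)],1),([(x,y,zz+z+dz) for x,y,zz in box(34,40,5,130)],-1)]
        q,v=fit(c,blue,M,(535,193,-.243),mar=10);print(dz,np.round(q,3),round(v,1))
E
```

```text
-2 [ 5.36405e+02  1.94457e+02 -2.18000e-01] 22.2
0 [ 5.34743e+02  1.92431e+02 -2.22000e-01] 22.0
2 [ 5.33004e+02  1.90770e+02 -2.34000e-01] 22.2
```

```bash
python3 - <<'E'
from fit import *
from scipy.optimize import least_squares
L=np.array([(-41,36),(-41,-36),(41,56),(41,-56)],float)
for n,h,r in(("top",(534.5,191.1,-.246),3.0),("scene",(535.2,194.3,-.24),4.0)):
    c=pickle.load(open(n+".pkl","rb"));I=c["image"].astype(float)
    f=I.min(2) if n=="top" else -(I[:,:,0]-I[:,:,2])
    yy,xx=np.mgrid[0:480,0:640];obs=[]
    for P in T(h,np.c_[L,np.full(4,50)]):
        u=proj(c,P)
        for _ in range(6):
            m=(xx-u[0])**2+(yy-u[1])**2<r*r;base=np.percentile(f[m],70);w=np.clip(base-f,0,None)*m
            u=np.array([(w*xx).sum(),(w*yy).sum()])/w.sum()
        obs.append(u)
    obs=np.array(obs)
    g=lambda p:(np.array([proj(c,P) for P in T(p,np.c_[L,np.full(4,50)])])-obs).ravel()
    s=least_squares(g,h,x_scale=[1,1,.01]);print(n,np.round(s.x,3),"res",np.round(s.fun,2))
E
```

```text
top [ 5.34578e+02  1.91112e+02 -2.40000e-01] res [ 0.11 -0.09 -0.04  0.46 -0.05 -0.11 -0.02 -0.27]
scene [ 5.34210e+02  1.92372e+02 -2.24000e-01] res [ 0.16 -0.25  0.05  0.06 -0.08  0.33 -0.13 -0.11]
```

Call:
{"method": "servo_tool", "body": {"motion": [{"wx": 0,"wy": 0,"wz": -0.001,"dx": 0.004,"dy": -0.01,"dz": 0.08,"fingers": 1},{"wx": 0,"wy": 0,"wz": -0.001,"dx": 0.004,"dy": -0.01,"dz": 0.18,"fingers": 1},{"wx": 0,"wy": 0,"wz": -0.001,"dx": 0.004,"dy": -0.01,"dz": 0.28,"fingers": 1},{"wx": 0,"wy": 0,"wz": -0.001,"dx": 0.004,"dy": -0.01,"dz": 0.38,"fingers": 1},{"wx": 0,"wy": 0,"wz": -0.001,"dx": 0.004,"dy": -0.01,"dz": 0.47,"fingers": 1},{"wx": 0,"wy": 0,"wz": -0.001,"dx": 0.004,"dy": -0.01,"dz": 0.54,"fingers": 1},{"wx": 0,"wy": 0,"wz": -0.001,"dx": 0.004,"dy": -0.01,"dz": 0.58,"fingers": 1},{"wx": 0,"wy": 0,"wz": -0.001,"dx": 0.004,"dy": -0.01,"dz": 0.59,"fingers": 1},{"wx": 0,"wy": 0,"wz": -0.001,"dx": 0.004,"dy": -0.01,"dz": 0.59,"fingers": 1},{"wx": 0,"wy": 0,"wz": -0.001,"dx": 0.004,"dy": -0.01,"dz": 0.59,"fingers": 1}]}}

```text
clock: 27.1
eef_pos: [534.6, 191.4, 81.8]
eef_rot: [3.141, 0.001, 2.899]
wrist_force: [0.1, 0.0, -2.1]
finger_gap: 13.6
finger_force: 35.0
```

```bash
python3 look.py pics/o6.png; python3 - <<'E'
from fit import *
s=read_state();z=s["eef_pos"][2]-10.4
for n in("scene","top"):
    c=pickle.load(open(n+"2.pkl","rb"))
    M=[([(x,y,zz+z) for x,y,zz in box(50,65,0,5)],1),([(x,y,zz+z) for x,y,zz in box(34,40,5,130)],-1)]
    if n=="scene": q,v=fit(c,blue,M,(534.5,192,-.24),mar=10);print(n,np.round(q,3),round(v,1))
E
```

```text
[534.5525932  191.36963348  81.84799734] [3.14122360e+00 5.88798786e-04 2.89878746e+00]
scene [ 5.36194e+02  1.92889e+02 -2.37000e-01] 15.6
```

View pics/o6.png

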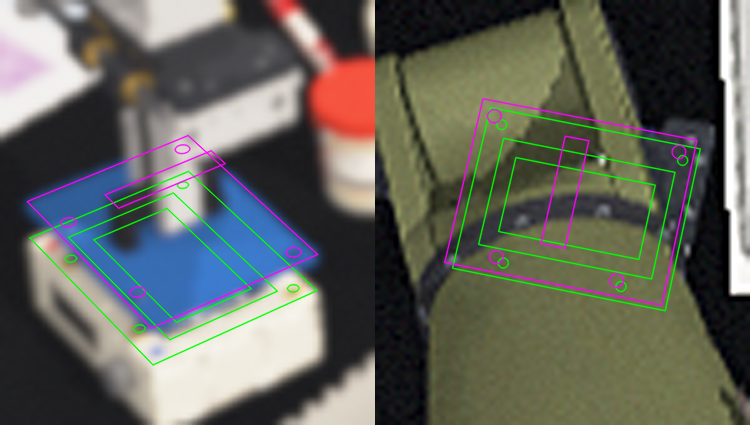

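The plate hovers level about 21 mm over the rim, and its scene-view fit agrees with the housing pose to about 1–2 mm. I'm handing in.

```bash
python3 - <<'E'
from cell import *
s=read_state();print(s["clock"],s["eef_pos"],s["qd"].round(4),s["finger_force"]);print(sign_off())
E
```

```text
27.2 [534.51291527 191.3633188   81.82316166] [-0.0004  0.0012 -0.0007 -0.0005 -0.0018  0.0021] 34.998759627342224
the job is handed in; nothing more can be done
None
```

I traced the groove, put the stylus back upright in its stand, and handed the job in at 27.2 s with the plate held level about 21 mm above the rim; its holes were over the threads to an estimated 2 mm, and no verdict came back.

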